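# Close up the bead case

## Robot

A 7-joint arm with a two-finger parallel gripper is mounted at the origin on the work surface. World frame = base frame: x ahead of the robot, y to its left, z up, the work surface at z = 0. Lengths are in m, angles in rad, forces in N, time in s.
With the tool pointing down it reaches from about 0.425 to 0.925 m from the base axis. Payload 6.8 kg.
Tool frame: the origin (TCP) lies where the fingers leave the gripper's body, on its centre line; the fingertips stand 73 mm ahead of it and the grasp point (between the pads) lies 54 mm ahead of it; z points along the fingers, y is the line along which they close (so a half turn about z gives the same grasp; the last joint's range is limited). The gripper opens to 85 mm and grips with 20 to 120 N. Pads are 22 mm wide; open, the fingers measure 114 mm over their backs; the gripper's body (76 mm by 85 mm) begins 54 mm behind the grasp point. The pads swing forward as they close: fully open they stand 13 mm farther back than shut.
Start: joints at [-1.272, 0.477, 0.022, 1.555, -0.011, 1.109, -0.083], TCP at [0.267, 0.62, 0.304] pointing down, gripper open.
Joint ranges: [-2.96, 2.96], [-0.34, 2.1], [-1.41, 1.46], [0.24, 2.44], [-1.37, 4.51], [0.17, 1.92], [-2.96, 2.96]. Speed limits (rad/s): [2.39, 2.39, 3.14, 3.14, 3.14, 3.14, 3.14].

## Interface

Orientations are given as a rotation vector (axis times angle).
In Python, from bench import r, grab_frame, camera_info gives the robot as it stands.
- The arm moves only by the tool pendant, called as a command line: name --argument value ..., lists and objects as JSON in quotes. Schema: {"type":"object","properties":{"motion":{"type":"array","items":{"type":"array","prefixItems":[{"type":"array","items":{"type":"number"},"minItems":3,"maxItems":3},{"type":"array","items":{"type":"number"},"minItems":3,"maxItems":3}],"minItems":2,"maxItems":2},"minItems":1,"maxItems":5},"jaw":{"type":"number"},"grip_force":{"type":"number"},"only":{"type":"string"},"quiet":{"type":"boolean"},"lines":{"type":"string"}},"required":["motion"],"additionalProperties":false}. motion is a list of rows, 1 to 5 of them, each written [[dx, dy, dz], [rx, ry, rz]]: dx, dy, dz in parts of the range, where 1.0 means 0.3 m, then a rotation vector rx, ry, rz in parts of the range, where 1.0 means pi rad; each row is the pose to reach, as a shift and turn from the pose commanded when the call began, along the tool's axes at that moment; what a row does not reach only later rows make up. A row lasts 1/10 s, in which the tool goes at most 0.05 m and 0.15 rad, less where a joint would pass 70% of its speed; a pose out of reach is approached as far as the arm can. jaw is the finger opening in m, set as the call begins (left out keeps the last). The fingers move at their own pace and stop on an object; grip_force is the grip in N (left out, the last holds). Time passes only in rows, so rows that do not move let the fingers close. The tool returns the time, the measured TCP pose, the force, the opening and the grip force at its end. only (a regular expression) keeps the lines of the reply that match it, lines (a string "A,B") keeps lines A to B, and quiet returns only ok. Input that does not fit is refused with a message, and nothing moves.
- r.get_obs(): the state, without advancing time (a new reading comes with each control period).
- grab_frame(name): name is "scene" or "top" or "wrist"; returns (picture, depth): 400x640x3 uint8, blue, green, red; 400x640 float32, m along the optical axis (not along the pixel's ray), 0 where there is no reading.
- camera_info(name): a dict with "camera_matrix" (3x3 intrinsics, pixels), "R" (3x3) and "t" (3): a world point X has camera coordinates R X + t. Camera axes: x right, y down, z forward; pixel columns grow to the right and rows downward; lengths in m; the calibration is good to about 2 mm. A picture is of the moment at which its call begins: read the wrist's pose just before it. camera_info takes no time and is no camera call; for the wrist camera it gives the pose at the moment of the call.
- r.hand_in(): hands the job in; it is judged then, once.
The state is a dict: "clock": time; "joints": joint angles; "qvel": joint speeds; "tau": joint torques, N m; "tcp_pos": TCP position; "orientation": TCP orientation; "contact_force": force on the tool from outside, world axes, zero at the start; "moment": the same for the moment, N m; "grip_width": finger opening in m; "gripper_force": force on a finger pad.
Only numpy, scipy, OpenCV 4.12 (cv2) and the standard library are available. Lean on these libraries where they do the work, as an engineer would, in place of code of your own. Each camera call takes 0.05 s, during which the arm holds its last target. There are 200 camera calls.

## Task

Close up the maple bead case for carrying: with the fingertips, first fold its upright inner leaf down flat over the beads, then swing the lid fully shut over it, and come away. Only push and press, gently: do not pinch, lift or slam anything or shove the case about, and leave everything else on the shelf where it is.

Things in the scene. Friction and masses are not known exactly. Their poses are not given: they have to be found in the camera images.
- case: Maple bead case, loose, 2.8 kg full, 240 x 165 x 68 mm high without its lid, walls 9 mm, open on top, beads in cells inside. Origin: centre of its underside. x runs along the 240 mm side, parallel to both hinges; +y points to the rear (the lid's hinge), -y to the front with the carrying handle, where the inner leaf is hinged.
- leaf (a joint): Inner leaf: plywood board, 214 mm along the case's x, 6 mm thick, 135 mm from hinge to free edge, 0.09 kg, felt underneath. 0 rad = folded flat in the case at its stop (level, top 59 mm above the case's underside, 9 mm below the rim); 1.57 = upright at the front wall; 1.75 = its limit. A friction hinge keeps it where it is left; 0.3 to 1.5 N at the free edge moves it.
- leaf_hinge (a point): Point on the leaf's hinge line at mid length, in the leaf's mid plane: 68 mm to the front (-y) of the case's centre and 56 mm above its underside.
- leaf_edge (a point): Middle of the leaf's free edge, 135 mm from the hinge line, in the leaf's mid plane. A finger notch 30 mm wide and 18 mm deep is cut into the edge here.
- lid (a joint): Maple lid: a shallow tray 240 x 165 x 22 mm deep, 0.28 kg, hinged on the case's rear (+y) rim, opening up and over to the rear. 0 rad = shut at its stop (level, top 90 mm above the case's underside); 1.57 = upright; 1.95 = its limit, leaning to the rear. A friction hinge keeps it where it is left; 0.5 to 4 N at the free edge moves it. It cannot pass a leaf that stands up.
- lid_hinge (a point): Point on the lid's hinge line at mid length: 82.5 mm to the rear (+y) of the case's centre and 68.5 mm above its underside, in the plane of the lid's lower rim; the lid's outer face lies 22 mm above that plane when shut.
- lid_edge (a point): Middle of the lid's free edge at its outer face: 165 mm from the hinge line and 22 mm above the rim plane (when the lid stands open, its highest rear corner).
- stand: Bystander: slotted maple stand 70 x 200 mm with six upright steel mandrels with glass tips, up to 262 mm high, loose. Origin: centre of its underside; y along its 200 mm side. Beyond one end (+x) of the case.
- chunk: Bystander: red glass chunk, 60 mm across, 36 mm high, loose. Origin: centre of its underside.
- caliper: Bystander: flat brass bead caliper, 130 mm long, 57 mm over the jaws, 13 mm high, loose. Origin: underside, middle of its beam; y along the beam. Behind the case (+y).
- saucer: Bystander: terracotta saucer, 110 mm across, 18 mm high, loose. Origin: centre of its underside. Behind the case (+y).
- canister: Bystander: small stainless annealing canister with lid and knob, 71 mm across, 102 mm high, loose. Origin: centre of its underside.
- jar: Bystander: grey jar of bead release with white cap, 56 mm across, 75 mm high, loose. Origin: centre of its underside.
- paddle: Bystander: graphite paddle, 213 mm long, 50 mm wide, 18 mm high, handle to its -x, loose. Origin: underside, middle. In front (-y) of the case.

How it is judged:
On the way, in this order (a step that is already met when the one before it is completed fails the run):
1. the leaf is folded down flat while the lid still stands open (value of joint leaf below 0.06 rad and value of joint lid above 1.2 rad), for 0.2 s.
2. the lid is shut over the leaf (value of joint lid below 0.04 rad and value of joint leaf below 0.06 rad), for 0.2 s.
At the end, for the whole second after the job is handed in: The leaf lies flat in the case (within 0.06 rad of its stop) and the lid is shut over it (within 0.04 rad, about 6 mm at its free edge); the case stands level and at rest within 30 mm of where it was, and so does every other loose thing (all of step 2 and distance of each of case, stand, chunk, caliper, saucer, canister, jar, paddle from where it was at the start of the episode below 0.03 m and angle between case's own z axis and vertical below 0.05 rad and linear speed of case below 0.02 m/s); the robot touches nothing.
It fails at once if the lid is swung down while the leaf still stands up (value of joint lid below 0.9 rad and value of joint leaf above 0.3 rad).
It fails at once if the lid is slammed (swung faster than 3.5 rad/s) (velocity of joint lid below -3.5 rad/s).
It fails at once if the case is pressed or pinched with more than 35 N (contact force between the fingers and case above 35 N).
It fails at once if the case is lifted, tipped or shoved by more than 30 mm (height (world z) of case above 0.012 m or angle between case's own z axis and vertical above 0.1 rad or distance of case from where it was at the start of the episode above 0.03 m).
It fails at once if a bystander is lifted or moved by more than 30 mm, or the mandrel stand tipped (distance of any of stand, chunk, caliper, saucer, canister, jar, paddle from where it was at the start of the episode above 0.03 m or angle between stand's own z axis and vertical above 0.15 rad).
It also fails if it takes over 64 s, if anything falls off the work surface, if the arm or the gripper's body presses on something with over 40 N, if the wrist force passes 120 N, or if a joint passes its speed limit or range.

## Working session

There is one attempt and no reset: what is moved stays moved. The work goes in short steps, Python scripts to look and compute and a tool call to move; the robot and the scene stay as the last step left them, time stands still between calls to the robot, and variables do not carry over. Pictures are saved under pics/ and viewed, at most 10 in all, crops included, and the job is handed in when it is done.

```bash
mkdir -p pics; ls; python3 - <<'E'
from bench import r,grab_frame,camera_info
import cv2,numpy as np
for n in("scene","top"):
    p,d=grab_frame(n); cv2.imwrite(f"pics/{n}0.png",p); np.save(f"pics/{n}0.npy",d)
    i=camera_info(n); print(n,np.round(i["camera_matrix"],1).tolist(),(-i["R"].T@i["t"]).round(3),i["R"].round(3).tolist())
o=r.get_obs(); print({k:np.round(v,3) for k,v in o.items()})
E
```

```text
pics
scene [[425.1, 0.0, 311.1], [0.0, 425.1, 198.0], [0.0, 0.0, 1.0]] [ 1.086 -0.194  0.961] [[0.375, 0.927, -0.009], [0.773, -0.318, -0.549], [-0.512, 0.199, -0.836]]
top [[414.1, 0.0, 327.8], [0.0, 414.1, 202.8], [0.0, 0.0, 1.0]] [0.402 0.015 1.25 ] [[0.018, -1.0, 0.008], [-0.99, -0.019, -0.138], [0.138, -0.005, -0.99]]
{'clock': np.float64(0.1), 'joints': array([-1.272,  0.478,  0.022,  1.556, -0.011,  1.109, -0.083]), 'qvel': array([ 0.001, -0.001,  0.002, -0.002,  0.   , -0.001, -0.001]), 'tau': array([ 5.0000e-03, -5.9776e+01,  1.6140e+00, -2.8195e+01,  1.3000e-02,
        5.0000e-03, -0.0000e+00]), 'tcp_pos': array([0.267, 0.62 , 0.303]), 'orientation': array([-6.350e-01, -3.077e+00,  2.000e-03]), 'contact_force': array([0.07 , 0.675, 0.03 ]), 'moment': array([0.027, 0.001, 0.007]), 'gripper_force': np.float64(0.0), 'grip_width': np.float64(0.085)}
```

View pics/scene0.png

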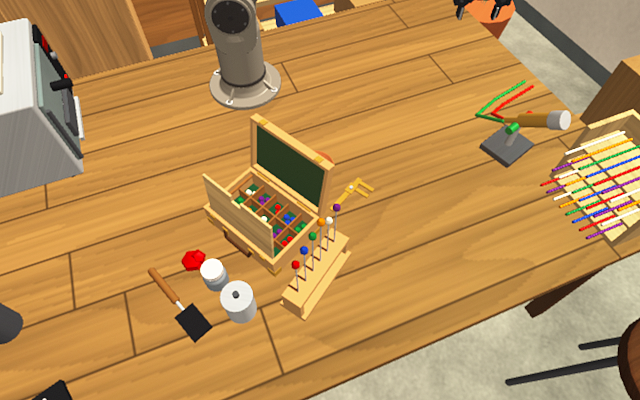

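View pics/top0.png

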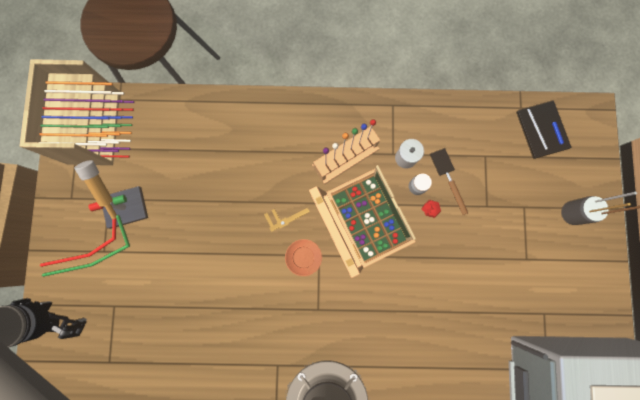

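The scene view shows the case at about (270,205). The leaf stands upright at the front left (205,180)-(270,245), the lid is open behind it (255,120)-(330,200), and the stand is at (315,275). In the top view the case is centred near (365,220), with the lid along (318,190)-(355,272) and the leaf along (378,170)-(413,238). That puts the case's yaw at about +25°.

```bash
cat > h.py <<'E'
import numpy as np,cv2
from bench import r,grab_frame,camera_info
def cloud(n,d):
    i=camera_info(n);K=i["camera_matrix"];v,u=np.nonzero(d>0);z=d[v,u]
    c=np.stack([(u-K[0,2])/K[0,0]*z,(v-K[1,2])/K[1,1]*z,z],1)
    return (c-i["t"])@i["R"]
E
python3 - <<'E'
from h import *
P={n:cloud(n,np.load(f"pics/{n}0.npy")) for n in("scene","top")}
# top pixel guess -> rough centre
t=P["top"]
i=camera_info("top");K=i["camera_matrix"]
ray=i["R"].T@np.linalg.inv(K)@[368,222,1]; o=-i["R"].T@i["t"]; c=o+ray*(0.04-o[2])/ray[2]; print("c0",c.round(3))
a=np.deg2rad(-24);
for n,p in P.items():
    q=p[np.hypot(*(p-c)[:,:2].T)<.22]
    print(n)
    for lo,hi in((.063,.074),(.10,.12),(.14,.16),(.165,.185),(.185,.20),(.20,.22),(.22,.24),(.24,.26)):
        s=q[(q[:,2]>lo)&(q[:,2]<hi)][:,:2].astype(np.float32)
        # split into case-y groups with yaw 24deg
        y=(s-c[:2])@[np.sin(a),np.cos(a)] if len(s) else np.zeros(0)
        x=(s-c[:2])@[np.cos(a),-np.sin(a)] if len(s) else np.zeros(0)
        for nm,m in(("F",(y<-.04)&(abs(x)<.14)),("M",(abs(y)<=.04)&(abs(x)<.14)),("R",(y>.04)&(abs(x)<.14))):
            if m.sum()>15:
                b=cv2.minAreaRect(s[m]); print(lo,nm,m.sum(),np.round(b[0],3),np.round(b[1],3),round(b[2],1), "y",np.percentile(y[m],[5,50,95]).round(3),"x",np.percentile(x[m],[2,98]).round(3))
E
```

```text
c0 [ 0.517 -0.111  0.04 ]
scene
0.063 F 707 [ 0.594 -0.224] [0.242 0.155] 32.1 y [-0.194 -0.082 -0.06 ] x [-0.1    0.134]
0.063 M 235 [ 0.526 -0.106] [0.247 0.079] 23.9 y [-0.034  0.003  0.036] x [-0.11   0.132]
0.063 R 536 [ 0.498 -0.049] [0.242 0.064] 28.2 y [0.048 0.072 0.083] x [-0.11   0.128]
0.1 F 282 [ 0.558 -0.171] [0.216 0.008] 28.3 y [-0.077 -0.072 -0.067] x [-0.087  0.12 ]
0.1 R 447 [ 0.485 -0.024] [0.241 0.022] 27.8 y [0.086 0.098 0.104] x [-0.107  0.126]
0.14 F 306 [ 0.558 -0.168] [0.217 0.007] 27.8 y [-0.074 -0.069 -0.064] x [-0.087  0.121]
0.14 R 489 [ 0.482 -0.017] [0.24  0.024] 27.6 y [0.092 0.104 0.11 ] x [-0.108  0.125]
0.165 F 325 [ 0.556 -0.165] [0.215 0.009] 26.9 y [-0.073 -0.066 -0.062] x [-0.088  0.12 ]
0.165 R 517 [ 0.479 -0.012] [0.24  0.025] 26.7 y [0.096 0.109 0.115] x [-0.107  0.125]
0.185 F 287 [ 0.556 -0.163] [0.214 0.008] 26.8 y [-0.07  -0.064 -0.057] x [-0.087  0.12 ]
0.185 R 407 [ 0.479 -0.012] [0.242 0.025] 28.1 y [0.099 0.111 0.118] x [-0.108  0.125]
0.2 R 208 [ 0.477 -0.01 ] [0.242 0.023] 28.6 y [0.095 0.111 0.121] x [-0.114  0.125]
0.22 R 961 [ 0.474 -0.004] [0.243 0.026] 27.1 y [0.1   0.112 0.127] x [-0.111  0.123]
top
0.063 F 219 [ 0.582 -0.218] [0.243 0.167] 23.5 y [-0.202 -0.085 -0.046] x [-0.104  0.135]
0.063 M 174 [ 0.528 -0.106] [0.243 0.079] 24.0 y [-0.036  0.     0.035] x [-0.108  0.133]
0.063 R 370 [ 0.498 -0.046] [0.241 0.052] 23.8 y [0.048 0.07  0.085] x [-0.109  0.128]
0.1 F 72 [ 0.559 -0.166] [0.21  0.002] 27.2 y [-0.073 -0.068 -0.063] x [-0.085  0.118]
0.14 F 83 [ 0.556 -0.164] [0.209 0.003] 27.1 y [-0.07  -0.065 -0.061] x [-0.088  0.113]
0.165 F 119 [ 0.557 -0.165] [0.212 0.007] 26.7 y [-0.069 -0.065 -0.059] x [-0.087  0.116]
0.185 F 188 [ 0.557 -0.165] [0.212 0.007] 26.9 y [-0.072 -0.065 -0.059] x [-0.088  0.117]
0.22 R 898 [ 0.477 -0.005] [0.239 0.024] 27.2 y [0.1   0.113 0.125] x [-0.109  0.12 ]
```

```bash
cat >> h.py <<'E'
from scipy.spatial.transform import Rotation as Ro
C=np.array([.5295,-.113,0]);A=np.deg2rad(27.2)
Rc=Ro.from_euler('z',A).as_matrix()
def st():
    o=r.get_obs();R=Ro.from_rotvec(o["orientation"]).as_matrix();return o,np.array(o["tcp_pos"]),R
def rel(*pts,tool_y_az=None):
    """pts: fingertip-centre in case frame (mm) -> shift along present tool axes"""
    o,p,R=st()
    print("clock",round(float(o["clock"]),2),"tip in case mm",(1e3*Rc.T@(p+R[:,2]*.073-C)).round(1),"toolyaz",np.degrees(np.arctan2(R[1,1],R[0,1])).round(1),"tilt",np.degrees(np.arccos(-R[2,2])).round(2),"F case",(Rc.T@o["contact_force"]).round(2),"J",np.round(o["joints"],2))
    Rt=R
    if tool_y_az is not None:
        a=np.radians(tool_y_az);y=np.array([np.cos(a),np.sin(a),0]);z=np.array([0,0,-1.]);Rt=np.stack([np.cross(y,z),y,z],1)
        print("rot",Ro.from_matrix(R.T@Rt).as_rotvec().round(4))
    for q in pts:
        w=C+Rc@(np.array(q)/1e3)-Rt[:,2]*.073
        print(q,"world",w.round(3),"shift",(R.T@(w-p)).round(4))
E
python3 - <<'E'
from h import *
o,p,R=st();i=camera_info("wrist");print("cam in tool",R.T@(-i["R"].T@i["t"]-p))
rel((0,-110,310),(0,-110,160),tool_y_az=27.2)
rel((0,-110,310),tool_y_az=117.2)
t=cloud("top",np.load("pics/top0.npy"))
q=(t-C)@Rc; m=(q[:,2]>.03)&(abs(q[:,0])<.2)&(abs(q[:,1])<.3)
for a,b in((-.3,-.2),(-.2,-.15),(-.15,-.1),(.13,.2),(.2,.3)):
    k=m&(q[:,1]>a)&(q[:,1]<b); print(a,b,k.sum(), q[k].max(0).round(3) if k.any() else '', q[k].min(0).round(3) if k.any() else '')
E
```

```text
cam in tool [ 0.07694423 -0.00096318 -0.06975082]
clock 0.1 tip in case mm [101.2 771.5 230.1] toolyaz 66.7 tilt 0.09 F case [0.37 0.57 0.03] J [-1.27  0.48  0.02  1.56 -0.01  1.11 -0.08]
rot [-0.0015  0.0007  0.6893]
(0, -110, 310) world [ 0.58  -0.211  0.383] shift [-0.6159 -0.6389 -0.0789]
(0, -110, 160) world [ 0.58  -0.211  0.233] shift [-0.6159 -0.6387  0.0711]
clock 0.1 tip in case mm [101.2 771.5 230.1] toolyaz 66.7 tilt 0.09 F case [0.37 0.57 0.03] J [-1.27  0.48  0.02  1.56 -0.01  1.11 -0.08]
rot [-1.500e-03 -6.000e-04 -8.815e-01]
(0, -110, 310) world [ 0.58  -0.211  0.383] shift [-0.6159 -0.6389 -0.0789]
-0.3 -0.2 167 [ 0.151 -0.2    0.096] [-0.053 -0.226  0.031]
-0.2 -0.15 803 [ 0.154 -0.154  0.105] [-0.069 -0.2    0.03 ]
-0.15 -0.1 57 [ 0.199 -0.1    0.085] [ 0.186 -0.125  0.03 ]
0.13 0.2 61 [0.117 0.132 0.232] [-0.117  0.13   0.224]
0.2 0.3 0
```

Units first: shifts go in shares of 0.3 m and turns go in shares of pi rad. So -0.15 m / 0.3 = -0.5, -0.079 m / 0.3 = -0.2633, -0.735 rad / 3.1416 = -0.234.

pendant --motion '[[[-0.1, -0.1, -0.0667], [0, 0, -0.0468]], [[-0.2, -0.2, -0.1333], [0, 0, -0.0936]], [[-0.3, -0.3, -0.2], [0, 0, -0.1404]], [[-0.4, -0.4, -0.2633], [0, 0, -0.1872]], [[-0.5, -0.5, -0.2633], [0, 0, -0.234]]]' --jaw 0 --grip_force 20

```text
clock: 0.6
tcp_pos: [0.3465, 0.4219, 0.3854]
orientation: [-0.522, 3.095, 0.005]
contact_force: [1.3, 0.0, 0.5]
grip_width: 0.0123
gripper_force: 0.0
```

```bash
python3 -c "
from h import *
rel((0,-110,310),tool_y_az=117.2)"
```

```text
clock 0.6 tip in case mm [ 82.  559.5 312.4] toolyaz 109.1 tilt 0.25 F case [ 1.21 -0.57  0.48] J [-0.95  0.2  -0.05  1.76  0.01  1.18  0.9 ]
rot [ 0.0023  0.0037 -0.1406]
(0, -110, 310) world [ 0.58  -0.211  0.383] shift [-0.0129 -0.6742  0.0007]
```

Scaled: -0.235 m / 0.3 = -0.7833, -0.19 m / 0.3 = -0.6333, -0.14 rad / 3.1416 = -0.0446.

pendant --motion '[[[0, -0.16, 0], [0, 0, -0.0446]], [[-0.01, -0.32, 0], [0, 0, -0.0446]], [[-0.02, -0.48, 0], [0, 0, -0.0446]], [[-0.03, -0.6333, 0], [0, 0, -0.0446]], [[-0.0333, -0.7833, 0], [0, 0, -0.0446]]]'

```text
clock: 1.1
tcp_pos: [0.431, 0.2014, 0.3828]
orientation: [0.728, -3.056, 0.0]
contact_force: [0.6, 0.2, -0.4]
grip_width: 0.0002
gripper_force: 0.0
```

```bash
python3 -c "
from h import *
rel((0,-110,310),tool_y_az=117.2)"
```

```text
clock 1.1 tip in case mm [ 56.1 324.6 309.8] toolyaz 116.8 tilt 0.01 F case [ 0.64 -0.06 -0.37] J [-0.66  0.07  0.1   1.92 -0.01  1.16  1.48]
rot [ 0.     -0.0001 -0.007 ]
(0, -110, 310) world [ 0.58  -0.211  0.383] shift [ 5.31e-02 -4.35e-01 -2.00e-04]
```

pendant --motion '[[[0, -0.15, 0], [0, 0, 0]], [[0, -0.3, 0], [0, 0, 0]], [[0, -0.45, 0], [0, 0, 0]], [[0, -0.6, 0], [0, 0, 0]], [[0, -0.7333, 0], [0, 0, 0]]]'

```text
clock: 1.6
tcp_pos: [0.5303, 0.0049, 0.3827]
orientation: [0.727, -3.056, 0.0]
contact_force: [-1.0, 0.5, -0.6]
grip_width: 0.0002
gripper_force: 0.0
```

```bash
python3 -c "
from h import *
rel((0,-110,310),tool_y_az=117.2)"
```

```text
clock 1.6 tip in case mm [ 54.6 104.5 309.7] toolyaz 116.8 tilt 0.02 F case [-0.68  0.95 -0.56] J [-0.39  0.17  0.3   1.82 -0.05  1.17  1.97]
rot [-0.0002 -0.0003 -0.0075]
(0, -110, 310) world [ 0.58  -0.211  0.383] shift [ 5.300e-02 -2.149e-01 -2.000e-04]
```

Scaled: -0.215 m / 0.3 = -0.7167, -0.175 m / 0.3 = -0.5833.

pendant --motion '[[[0.0333, -0.15, 0], [0, 0, 0]], [[0.0667, -0.3, 0], [0, 0, 0]], [[0.1, -0.4333, 0], [0, 0, 0]], [[0.1333, -0.5833, 0], [0, 0, 0]], [[0.1767, -0.7167, 0], [0, 0, 0]]]'

```text
clock: 2.1
tcp_pos: [0.5799, -0.2103, 0.3824]
orientation: [0.729, -3.055, -0.0]
contact_force: [0.8, 0.2, 0.2]
grip_width: 0.0003
gripper_force: 0.0
```

```bash
python3 -c "
from h import *
rel((0,-110,160),tool_y_az=117.2)"
```

```text
clock 2.1 tip in case mm [ 3.000e-01 -1.096e+02  3.094e+02] toolyaz 116.8 tilt 0.03 F case [ 0.83 -0.21  0.2 ] J [-0.08  0.33  0.42  1.63 -0.14  1.21  2.42]
rot [ 0.0002 -0.0005 -0.0063]
(0, -110, 160) world [ 0.58  -0.211  0.233] shift [ 0.0003 -0.0005  0.1494]
```

Scaled: 0.15 m / 0.3 = 0.5, 0.145 m / 0.3 = 0.4833.

pendant --motion '[[[0, 0, 0.1333], [0, 0, 0]], [[0, 0, 0.2667], [0, 0, 0]], [[0, 0, 0.4], [0, 0, 0]], [[0, 0, 0.4833], [0, 0, 0]], [[0, 0, 0.5], [0, 0, 0]]]'

```text
clock: 2.6
tcp_pos: [0.5777, -0.2077, 0.2292]
orientation: [0.727, -3.05, -0.005]
contact_force: [0.0, 1.1, -0.2]
grip_width: 0.0002
gripper_force: 0.0
```

```bash
python3 -c "
from h import *
rel((0,-70,150),tool_y_az=117.2)
for n in('scene','wrist'):
    p,d=grab_frame(n); cv2.imwrite(f'pics/{n}1.png',p if n=='wrist' else p[80:330,130:430])
"
```

```text
clock 2.6 tip in case mm [  -0.8 -105.9  156.2] toolyaz 116.8 tilt 0.4 F case [ 0.52  0.99 -0.19] J [-0.04  0.48  0.38  1.79 -0.22  0.92  2.47]
rot [ 0.0045 -0.0053 -0.0064]
(0, -70, 150) world [ 0.561 -0.175  0.223] shift [-0.0002  0.0362  0.0063]
```

View pics/scene1.png

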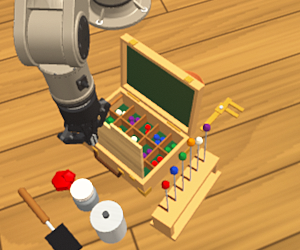

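The tip sits in front of the leaf (crop (100,130)), clear of the jar and canister, so I start the push.

Scaled: 0.07 m / 0.3 = 0.2333, 0.06 m / 0.3 = 0.2.

pendant --motion '[[[0, 0.0667, 0.01], [0, 0, 0]], [[0, 0.1167, 0.02], [0, 0, 0]], [[0, 0.1667, 0.0333], [0, 0, 0]], [[0, 0.2, 0.0433], [0, 0, 0]], [[0, 0.2333, 0.0533], [0, 0, 0]]]'

```text
clock: 3.2
tcp_pos: [0.5481, -0.1453, 0.2173]
orientation: [-0.729, 3.054, -0.001]
contact_force: [-0.2, -0.8, -0.3]
grip_width: 0.0
gripper_force: 0.4
```

```bash
python3 -c "
from h import *
rel((0,-25,132),tool_y_az=117.2)"
```

```text
clock 3.2 tip in case mm [  1.9 -37.3 144.3] toolyaz 116.9 tilt 0.08 F case [-0.6  -0.63 -0.28] J [-0.14  0.42  0.37  1.92 -0.2   0.84  2.37]
rot [-0.0008  0.0011 -0.006 ]
(0, -25, 132) world [ 0.541 -0.135  0.205] shift [0.0019 0.0122 0.0122]
```

Scaled: 0.035 m / 0.3 = 0.1167, 0.034 m / 0.3 = 0.1133.

pendant --motion '[[[0, 0.0267, 0.02], [0, 0, 0]], [[0, 0.05, 0.04], [0, 0, 0]], [[0, 0.0733, 0.0633], [0, 0, 0]], [[0, 0.0967, 0.0867], [0, 0, 0]], [[0, 0.1167, 0.1133], [0, 0, 0]]]'

```text
clock: 3.7
tcp_pos: [0.532, -0.1143, 0.1821]
orientation: [0.729, -3.056, -0.0]
contact_force: [-0.5, -0.3, 0.6]
grip_width: -0.0
gripper_force: 0.3
```

```bash
python3 -c "
from h import *
rel((0,-5,112),(0,8,87),(0,13,59),tool_y_az=117.2)
p,d=grab_frame('scene'); cv2.imwrite('pics/scene2.png',p[80:330,130:430]);"
```

```text
clock 3.7 tip in case mm [  1.6  -2.3 109.1] toolyaz 116.8 tilt 0.02 F case [-0.55 -0.05  0.62] J [-0.18  0.43  0.35  2.   -0.21  0.75  2.34]
rot [ 0.0002 -0.0003 -0.0066]
(0, -5, 112) world [ 0.532 -0.117  0.185] shift [ 0.0016 -0.0027 -0.0029]
(0, 8, 87) world [ 0.526 -0.106  0.16 ] shift [0.0017 0.0103 0.0221]
(0, 13, 59) world [ 0.524 -0.101  0.132] shift [0.0017 0.0153 0.0501]
```

View pics/scene2.png

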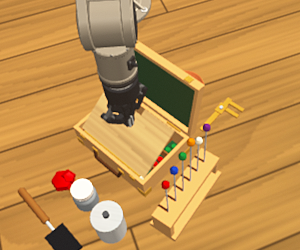

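The leaf is folding as intended: it now slopes under the fingertips at crop (120,120). I keep going down to flat.

Scaled: 0.046 m / 0.3 = 0.1533, 0.04 m / 0.3 = 0.1333.

pendant --motion '[[[0, 0.0167, 0.0367], [0, 0, 0]], [[0, 0.0333, 0.0733], [0, 0, 0]], [[0, 0.0433, 0.1067], [0, 0, 0]], [[0, 0.0467, 0.1333], [0, 0, 0]], [[0, 0.05, 0.1533], [0, 0, 0]]]'

```text
clock: 4.25
tcp_pos: [0.5252, -0.1013, 0.1359]
orientation: [0.728, -3.055, -0.001]
contact_force: [-0.2, 0.1, 0.1]
grip_width: -0.0006
gripper_force: 0.3
```

```bash
python3 -c "
from h import *
rel((0,13,59))"
```

```text
clock 4.25 tip in case mm [ 1.5 12.4 62.9] toolyaz 116.8 tilt 0.06 F case [-0.09  0.17  0.07] J [-0.18  0.49  0.32  2.04 -0.25  0.64  2.34]
(0, 13, 59) world [ 0.524 -0.101  0.132] shift [0.0015 0.0006 0.0039]
```

Scaled: 0.004 m / 0.3 = 0.0133, 0.002 m / 0.3 = 0.0067.

pendant --motion '[[[0, 0, 0.0067], [0, 0, 0]], [[0, 0, 0.0133], [0, 0, 0]], [[0, 0, 0.0133], [0, 0, 0]], [[0, 0, 0.0133], [0, 0, 0]]]'

```text
clock: 4.65
tcp_pos: [0.5258, -0.1016, 0.1331]
orientation: [-0.728, 3.056, -0.0]
contact_force: [0.3, -0.4, 1.0]
grip_width: -0.0002
gripper_force: 0.0
```

```bash
python3 -c "
from h import *
rel((0,13,59))"
```

```text
clock 4.65 tip in case mm [ 1.9 11.8 60.1] toolyaz 116.8 tilt 0.03 F case [ 0.08 -0.51  0.97] J [-0.17  0.5   0.31  2.04 -0.25  0.64  2.35]
(0, 13, 59) world [ 0.524 -0.101  0.132] shift [0.0019 0.0012 0.0011]
```

Scaled: 0.003 m / 0.3 = 0.01, 0.002 m / 0.3 = 0.0067.

pendant --motion '[[[0, 0, 0.0033], [0, 0, 0]], [[0, 0, 0.0067], [0, 0, 0]], [[0, 0, 0.01], [0, 0, 0]], [[0, 0, 0.01], [0, 0, 0]], [[0, 0, 0.01], [0, 0, 0]]]'

```text
clock: 5.15
tcp_pos: [0.5259, -0.1016, 0.1315]
orientation: [-0.728, 3.055, 0.001]
contact_force: [-4.0, -0.3, 17.3]
grip_width: 0.0001
gripper_force: 8.6
```

```bash
python3 -c "
from h import *
rel((0,13,59))"
```

```text
clock 5.15 tip in case mm [ 2.1 11.8 58.5] toolyaz 116.8 tilt 0.07 F case [-3.69  1.59 17.29] J [-0.17  0.5   0.31  2.04 -0.25  0.63  2.35]
(0, 13, 59) world [ 0.523 -0.101  0.132] shift [ 0.0021  0.0012 -0.0005]
```

Scaled: -0.225 m / 0.3 = -0.75, -0.03 m / 0.3 = -0.1.

pendant --motion '[[[0, 0, -0.1], [0, 0, 0]], [[0, 0, -0.2667], [0, 0, 0]], [[0, 0, -0.4333], [0, 0, 0]], [[0, 0, -0.6], [0, 0, 0]], [[0, 0, -0.75], [0, 0, 0]]]'

```text
clock: 5.65
tcp_pos: [0.5253, -0.1016, 0.3576]
orientation: [-0.728, 3.055, -0.0]
contact_force: [1.0, 0.6, 0.1]
grip_width: -0.0001
gripper_force: 0.0
```

```bash
python3 -c "
from h import *
rel((0,165,300))"
```

```text
clock 5.65 tip in case mm [  1.6  12.  284.6] toolyaz 116.8 tilt 0.09 F case [1.16 0.06 0.13] J [-0.29  0.2   0.42  1.85 -0.09  1.11  2.21]
(0, 165, 300) world [0.454 0.034 0.373] shift [ 0.0026  0.153  -0.0155]
```

Scaled: 0.155 m / 0.3 = 0.5167, 0.14 m / 0.3 = 0.4667.

pendant --motion '[[[0, 0.0667, -0.0667], [0, 0, 0]], [[0, 0.2, -0.0833], [0, 0, 0]], [[0, 0.3333, -0.0833], [0, 0, 0]], [[0, 0.4667, -0.0833], [0, 0, 0]], [[0, 0.5167, -0.0833], [0, 0, 0]]]'

```text
clock: 6.15
tcp_pos: [0.4538, 0.0402, 0.38]
orientation: [-0.736, 3.054, 0.002]
contact_force: [0.9, 0.3, 0.4]
grip_width: -0.0001
gripper_force: 0.0
```

```bash
python3 -c "
from h import *
rel((0,160,195),tool_y_az=117.2)
t=cloud('top',grab_frame('top')[1]);q=(t-C)@Rc
m=(abs(q[:,0])<.1)&(abs(q[:,1])<.055)&(q[:,2]<.12); print('leaf z',np.percentile(q[m,2],[2,50,98]).round(4))
for a in range(-50,60,20):
  k=m&(abs(q[:,1]-a/1e3)<.01); print(a,np.median(q[k,2]).round(4))
m=(abs(q[:,0])<.11)&(q[:,1]>.08)&(q[:,1]<.14)&(q[:,2]>.21)&(q[:,2]<.245);print('lid top',q[m].min(0),q[m].max(0))
p,d=grab_frame('scene'); cv2.imwrite('pics/scene3.png',p[80:330,130:430]);"
```

```text
clock 6.15 tip in case mm [  2.7 171.  307. ] toolyaz 117.1 tilt 0.08 F case [ 0.94 -0.18  0.36] J [-0.5   0.02  0.29  1.97 -0.01  1.15  1.83]
rot [ 0.0014  0.0004 -0.0019]
(0, 160, 195) world [0.456 0.029 0.268] shift [ 0.0027 -0.011   0.112 ]
leaf z [0.0539 0.0593 0.0639]
-50 0.0593
-30 0.0594
-10 0.0594
10 0.0592
30 0.0594
50 0.0593
lid top [-0.1099384   0.10817209  0.22027879] [0.10929747 0.13161229 0.23763349]
```

View pics/scene3.png

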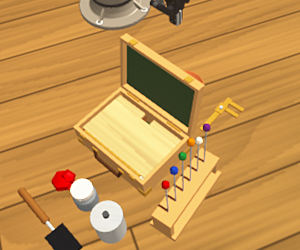

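Scaled: 0.11 m / 0.3 = 0.3667, 0.108 m / 0.3 = 0.36.

pendant --motion '[[[0, 0, 0.1], [0, 0, 0]], [[0, 0, 0.2], [0, 0, 0]], [[0, 0, 0.3], [0, 0, 0]], [[0, 0, 0.36], [0, 0, 0]], [[0, 0, 0.3667], [0, 0, 0]]]'

```text
clock: 6.75
tcp_pos: [0.4547, 0.0355, 0.2678]
orientation: [0.725, -3.052, 0.001]
contact_force: [0.5, -0.2, -0.0]
grip_width: -0.0
gripper_force: 0.0
```

```bash
python3 -c "
from h import *
rel(tool_y_az=117.2)
for f in (1.71,1.5,1.3,1.1,.9,.7,.5,.3,.15,0):
  s,c=np.sin(f),np.cos(f); print(f,np.round([82.5-135*c+22*s+14,68.5+135*s+22*c],0))
p,d=grab_frame('scene'); cv2.imwrite('pics/scene4.png',p[80:330,130:430]);"
```

```text
clock 6.75 tip in case mm [  1.  166.3 194.8] toolyaz 116.7 tilt 0.26 F case [ 0.41 -0.4  -0.04] J [-0.48  0.16  0.29  2.11 -0.06  0.88  1.89]
rot [ 0.0002 -0.0045 -0.0083]
1.71 [137. 199.]
1.5 [109. 205.]
1.3 [ 82. 204.]
1.1 [ 55. 199.]
0.9 [ 30. 188.]
0.7 [  7. 172.]
0.5 [-11. 153.]
0.3 [-26. 129.]
0.15 [-34. 110.]
0 [-38.  90.]
```

View pics/scene4.png

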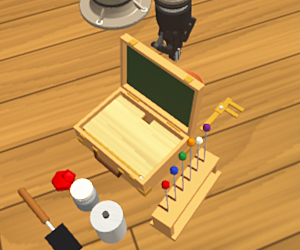

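The fingertips are behind the lid at crop (170,50), clear of the caliper and saucer. I push the lid forward slowly.

Scaled: -0.078 m / 0.3 = -0.26, -0.063 m / 0.3 = -0.21.

pendant --motion '[[[0, -0.06, 0], [0, 0, 0]], [[0, -0.11, 0], [0, 0, 0]], [[0, -0.16, 0], [0, 0, 0]], [[0, -0.21, 0], [0, 0, 0]], [[0, -0.26, 0], [0, 0, 0]]]'

```text
clock: 7.3
tcp_pos: [0.492, -0.033, 0.2716]
orientation: [-0.728, 3.053, 0.001]
contact_force: [-0.4, 2.6, 0.6]
grip_width: -0.0002
gripper_force: 1.3
```

```bash
python3 -c "
from h import *
rel((0,55,197),(0,30,187),(0,7,172))"
```

```text
clock 7.3 tip in case mm [  3.4  88.3 198.6] toolyaz 116.8 tilt 0.16 F case [0.82 2.49 0.55] J [-0.36  0.22  0.35  2.04 -0.09  0.9   2.08]
(0, 55, 197) world [ 0.504 -0.064  0.27 ] shift [ 0.0032 -0.0333  0.0016]
(0, 30, 187) world [ 0.516 -0.086  0.26 ] shift [ 0.003  -0.0583  0.0116]
(0, 7, 172) world [ 0.526 -0.107  0.245] shift [ 0.0029 -0.0813  0.0266]
```

Scaled: -0.066 m / 0.3 = -0.22, -0.054 m / 0.3 = -0.18.

pendant --motion '[[[0, -0.05, 0], [0, 0, 0]], [[0, -0.1, 0], [0, 0, 0]], [[0, -0.14, 0.0067], [0, 0, 0]], [[0, -0.18, 0.02], [0, 0, 0]], [[0, -0.22, 0.04], [0, 0, 0]]]'

```text
clock: 7.8
tcp_pos: [0.5215, -0.0924, 0.2584]
orientation: [-0.729, 3.054, -0.001]
contact_force: [-0.4, 1.5, 1.0]
grip_width: -0.0002
gripper_force: 1.1
```

```bash
python3 -c "
from h import *
rel((0,7,172),(0,-11,153),(0,-26,129),(0,-34,110),(0,-38,90),tool_y_az=117.2)
p,d=grab_frame('scene'); cv2.imwrite('pics/scene5.png',p[80:330,130:430]);"
```

```text
clock 7.8 tip in case mm [  2.4  21.9 185.4] toolyaz 116.8 tilt 0.1 F case [0.3 1.5 1. ] J [-0.25  0.3   0.37  1.97 -0.14  0.89  2.23]
rot [-0.0008  0.0016 -0.0063]
(0, 7, 172) world [ 0.526 -0.107  0.245] shift [ 0.0022 -0.015   0.0134]
(0, -11, 153) world [ 0.535 -0.123  0.226] shift [ 0.0022 -0.0329  0.0324]
(0, -26, 129) world [ 0.541 -0.136  0.202] shift [ 0.0021 -0.0479  0.0564]
(0, -34, 110) world [ 0.545 -0.143  0.183] shift [ 0.0021 -0.0559  0.0754]
(0, -38, 90) world [ 0.547 -0.147  0.163] shift [ 0.0021 -0.0599  0.0954]
```

View pics/scene5.png

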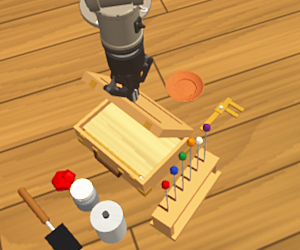

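The lid is about halfway down under the fingertips at crop (125,95), and the leaf below it is flat. I continue along the arc.

Scaled: 0.048 m / 0.3 = 0.16, -0.042 m / 0.3 = -0.14.

pendant --motion '[[[0, -0.0333, 0.0267], [0, 0, 0]], [[0, -0.0633, 0.06], [0, 0, 0]], [[0, -0.0933, 0.0933], [0, 0, 0]], [[0, -0.12, 0.1267], [0, 0, 0]], [[0, -0.14, 0.16], [0, 0, 0]]]'

```text
clock: 8.35
tcp_pos: [0.5399, -0.13, 0.2089]
orientation: [0.728, -3.056, 0.001]
contact_force: [0.1, 0.2, 2.2]
grip_width: -0.0004
gripper_force: 1.0
```

```bash
python3 -c "
from h import *
rel((0,-34,110),(0,-38,90))"
```

```text
clock 8.35 tip in case mm [  1.4 -19.9 135.9] toolyaz 116.8 tilt 0.03 F case [0.18 0.11 2.19] J [-0.16  0.41  0.36  1.95 -0.19  0.81  2.34]
(0, -34, 110) world [ 0.545 -0.143  0.183] shift [ 0.0013 -0.0141  0.0259]
(0, -38, 90) world [ 0.547 -0.147  0.163] shift [ 0.0013 -0.0181  0.0459]
```

Scaled: 0.043 m / 0.3 = 0.1433, 0.038 m / 0.3 = 0.1267.

pendant --motion '[[[0, -0.0167, 0.0333], [0, 0, 0]], [[0, -0.03, 0.0667], [0, 0, 0]], [[0, -0.0433, 0.1], [0, 0, 0]], [[0, -0.0533, 0.1267], [0, 0, 0]], [[0, -0.06, 0.1433], [0, 0, 0]]]'

```text
clock: 8.85
tcp_pos: [0.5472, -0.1448, 0.1657]
orientation: [0.729, -3.054, -0.002]
contact_force: [-1.3, 1.3, 1.0]
grip_width: 0.0002
gripper_force: 0.6
```

```bash
python3 -c "
from h import *
rel((0,-38,90))"
```

```text
clock 8.85 tip in case mm [  1.1 -36.3  92.7] toolyaz 116.8 tilt 0.11 F case [-0.55  1.77  0.98] J [-0.11  0.49  0.33  1.95 -0.23  0.74  2.4 ]
(0, -38, 90) world [ 0.547 -0.147  0.163] shift [ 0.0011 -0.0017  0.0027]
```

Scaled: 0.004 m / 0.3 = 0.0133, 0.003 m / 0.3 = 0.01.

pendant --motion '[[[0, 0, 0.0033], [0, 0, 0]], [[0, 0, 0.0067], [0, 0, 0]], [[0, 0, 0.01], [0, 0, 0]], [[0, 0, 0.0133], [0, 0, 0]], [[0, 0, 0.0133], [0, 0, 0]]]'

```text
clock: 9.35
tcp_pos: [0.5477, -0.1452, 0.1632]
orientation: [-0.729, 3.056, -0.0]
contact_force: [-1.1, 0.2, 2.7]
grip_width: -0.0001
gripper_force: 1.5
```

```bash
python3 -c "
from h import *
rel((0,-38,90))"
```

```text
clock 9.35 tip in case mm [  1.5 -37.   90.2] toolyaz 116.8 tilt 0.02 F case [-0.9   0.72  2.74] J [-0.11  0.49  0.33  1.95 -0.23  0.73  2.4 ]
(0, -38, 90) world [ 0.547 -0.147  0.163] shift [ 0.0014 -0.001   0.0002]
```

pendant --motion '[[[0, 0, 0.0017], [0, 0, 0]], [[0, 0, 0.0033], [0, 0, 0]], [[0, 0, 0.005], [0, 0, 0]], [[0, 0, 0.0067], [0, 0, 0]], [[0, 0, 0.0067], [0, 0, 0]]]'

```text
clock: 9.85
tcp_pos: [0.5478, -0.1454, 0.163]
orientation: [-0.728, 3.055, 0.001]
contact_force: [-6.4, 1.6, 20.8]
grip_width: 0.0001
gripper_force: 10.8
```

```bash
python3 -c "
from h import *
rel((0,-38,90))"
```

```text
clock 9.85 tip in case mm [  1.5 -37.1  90. ] toolyaz 116.8 tilt 0.07 F case [-4.99  4.36 20.81] J [-0.11  0.49  0.33  1.95 -0.24  0.73  2.4 ]
(0, -38, 90) world [ 0.547 -0.147  0.163] shift [ 0.0015 -0.0009  0.    ]
```

The lid is at its stop: 21 N at a height of 90 mm. I retreat straight up and check.

Scaled: -0.21 m / 0.3 = -0.7, -0.16 m / 0.3 = -0.5333.

pendant --motion '[[[0, 0, -0.0667], [0, 0, 0]], [[0, 0, -0.2], [0, 0, 0]], [[0, 0, -0.3667], [0, 0, 0]], [[0, 0, -0.5333], [0, 0, 0]], [[0, 0, -0.7], [0, 0, 0]]]'

```text
clock: 10.35
tcp_pos: [0.5473, -0.145, 0.373]
orientation: [-0.729, 3.055, -0.0]
contact_force: [1.0, -1.3, 0.3]
grip_width: -0.0001
gripper_force: 0.0
```

pendant --motion '[[[0, 0.1333, 0], [0, 0, 0]], [[0, 0.2667, 0], [0, 0, 0]], [[0, 0.4, 0], [0, 0, 0]], [[0, 0.5333, 0], [0, 0, 0]], [[0, 0.6667, 0], [0, 0, 0]]]'

```text
clock: 10.85
tcp_pos: [0.4564, 0.0347, 0.3711]
orientation: [-0.729, 3.055, 0.0]
contact_force: [0.7, 0.2, 0.2]
grip_width: 0.0001
gripper_force: 0.0
```

pendant --motion '[[[0, 0.0333, 0], [0, 0, 0]], [[0, 0.0333, 0], [0, 0, 0]], [[0, 0.0333, 0], [0, 0, 0]]]'

```text
clock: 11.15
tcp_pos: [0.4534, 0.0412, 0.371]
orientation: [-0.727, 3.056, -0.001]
contact_force: [-0.3, -0.1, 0.4]
grip_width: 0.0001
gripper_force: 0.0
```

```bash
python3 -c "
from h import *
rel()
p,d=grab_frame('top'); cv2.imwrite('pics/top6.png',p)
t=cloud('top',d);q=(t-C)@Rc
for a in range(-70,80,20):
  k=(abs(q[:,0])<.1)&(abs(q[:,1]-a/1e3)<.01)&(q[:,2]<.15); print(a,k.sum(),np.median(q[k,2]).round(4))
m=(q[:,2]>.08)&(q[:,2]<.096)&(abs(q[:,0])<.13)&(abs(q[:,1])<.1);b=cv2.minAreaRect(t[m][:,:2].astype(np.float32));print(b)
"
```

```text
clock 11.15 tip in case mm [  2.8 171.9 298. ] toolyaz 116.8 tilt 0.04 F case [-0.34  0.04  0.38] J [-0.48  0.03  0.26  1.98 -0.01  1.13  1.82]
-70 492 0.0908
-50 499 0.091
-30 490 0.0907
-10 502 0.091
10 500 0.0911
30 501 0.0909
50 497 0.0914
70 467 0.0912
((0.531653881072998, -0.11336855590343475), (0.24013516306877136, 0.1693369746208191), 26.700153350830078)
```

View pics/top6.png

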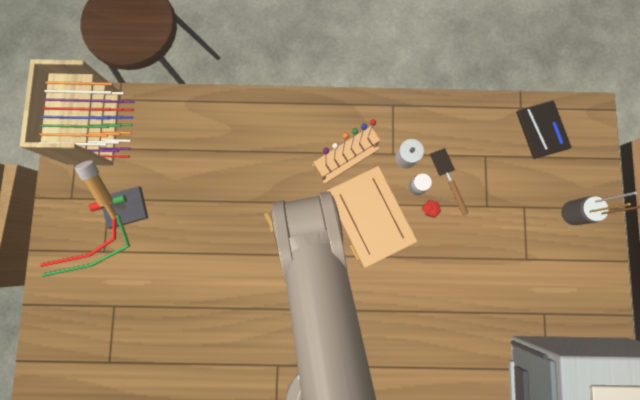

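The lid is shut and level at 91 mm all over (372,215). The case hasn't moved, and the stand, canister, jar, chunk and paddle are where they were.

```bash
python3 -c "
from bench import r
print(r.hand_in())"
```

```text
the job is handed in; nothing more can be done
None
```

The job is handed in, with no verdict returned: the leaf is folded flat, the lid is shut and level over it, the case has not shifted measurably and the arm is clear; the visible bystanders had not moved, but the arm hid the saucer and most of the caliper in the last picture.

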